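Set the bakery flip timer to red

TASK

Set the hexagonal flip timer for the muffins: roll it over, keeping it down at the worktop rather than picking it up, until its red flat faces straight up. Then bring it gently against the front of the steel stop rail so that it lies flush with the rail along its whole length, with neither end sticking out past the rail, and let go; do not disturb the sprinkle jar, the cupcake or the steel cup.

Things in the scene. Friction and masses are not known exactly. Their poses are not given: they have to be found in the camera images.
- timer_center (a point): Centre of the loose flip timer: a regular hexagonal prism of white plastic, 130 mm long, 56 mm across opposite flats, 64.7 mm across opposite long edges, about 0.3 kg. It lies on a flat on the worktop, its centre 28 mm up. Own y axis: along its length, towards the orange end. Own z axis: outward normal of the RED flat, straight up once the timer is set. At the start red is never on top.
- timer_end_a (a point): Centre of the timer's end face with the orange disc (65 mm from its centre along its own +y). Each of the six flats (32.3 mm wide) carries a coloured panel: looking along the timer from the grey end towards the orange end, they follow clockwise as red, yellow, green, black, blue, white (so black is opposite red).
- timer_end_b (a point): Centre of the timer's end face with the grey disc (65 mm from its centre along its own -y). The thin grey rectangle on the worktop under the timer is only a flat marking.
- stop_face (a point): Stop rail fixed to the worktop beyond the timer: upright steel bar 260 mm long, 34 mm high, 12 mm thick, foot behind it. This point: middle of the bottom edge of its front face (towards the timer). Own x: level, square to the face, pointing away from the timer; own y: along the rail. A flush timer touches it with a long edge 28 mm up, its centre line 32.3 mm before the face.
- jar_mid (a point): Bystander: middle of the loose sprinkle jar, 64 mm diameter, 95 mm high, red label, white cap, upright.
- cupcake_mid (a point): Bystander: middle of a loose iced cupcake (rigid), 70 mm diameter, 72 mm high.
- cup_mid (a point): Bystander: middle of a loose open steel cup, 72 mm diameter, 85 mm high, upright.

How it is judged:
At the end, for the whole second after the job is handed in: The timer lies still on the worktop on its black flat with its red flat up (within 4.5 degrees), in front of the rail with both ends within about 5 mm of touching its front face, and neither end more than 5 mm past the rail's ends (angle between timer_center's own z axis and vertical below 0.08 rad and height (world z) of timer_center below 0.031 m and x of each of timer_end_a, timer_end_b in the frame of stop_face above -0.0375 m and x of timer_center in the frame of stop_face below 0 m and y of timer_end_a in the frame of stop_face between -0.135 and 0.135 m and y of timer_end_b in the frame of stop_face between -0.135 and 0.135 m and linear speed of timer below 0.01 m/s).
It fails at once if the timer is picked up (its centre more than 80 mm above the worktop) (height (world z) of timer_center above 0.08 m).
It fails at once if the timer is rammed against the rail (over 40 N) (contact force between timer and stop above 40 N).
It fails at once if a bystander is disturbed (moved more than 15 mm) (distance of any of jar_mid, cupcake_mid, cup_mid from where it was at the start of the episode above 0.015 m).
It also fails if it takes over 72 s, if anything falls off the work surface, if the arm or the gripper's body presses on something with over 40 N, if the wrist force passes 120 N, or if a joint passes its speed limit or range.

ROBOT

A 7-joint arm with a two-finger parallel gripper is mounted at the origin on the work surface. World frame = base frame: x ahead of the robot, y to its left, z up, the work surface at z = 0. Lengths are in m, angles in rad, forces in N, time in s.
With the tool pointing down it reaches from about 0.4 to 0.875 m from the base axis. Payload 19.3 kg.
Tool frame: the origin (TCP) lies at the very end of the fingers, on their centre line; the grasp point (between the pads) lies 19 mm behind it; z points along the fingers, y is the line along which they close (so a half turn about z gives the same grasp; the last joint's range is limited). The gripper opens to 85 mm and grips with 20 to 120 N. Pads are 22 mm wide; open, the fingers measure 114 mm over their backs; the gripper's body (76 mm by 85 mm) begins 54 mm behind the grasp point. The pads swing forward as they close: fully open they stand 13 mm farther back than shut.
Start: joints at [-1.341, 0.521, -0.036, 1.599, 0.021, 1.021, -0.113], TCP at [0.185, 0.597, 0.231] pointing down, gripper open.
Joint ranges: [-2.91, 2.91], [-0.3, 2.13], [-1.5, 1.42], [0.17, 2.43], [-1.26, 4.41], [0.16, 1.93], [-2.52, 2.52]. Speed limits (rad/s): [1.89, 1.89, 2.39, 2.39, 3.01, 3.01, 3.01].

INTERFACE

Orientations are given as [roll, pitch, yaw] about the fixed x, y, z axes, in that order (R = Rz(yaw) Ry(pitch) Rx(roll)).
In Python, from workcell import bot gives the robot as it stands.
- The arm moves only by the tool carry_out, never from a script. Its argument "rows" is a list that holds one entry, the list of rows, each a list of 4 numbers: the shift along the tool's x, y, z in m, then the turn about the tool's z in degrees. In form: [[[x, y, z, twist], ...]]. A call has 1 to 12 rows; each row is the pose to reach, as a shift and turn from the pose commanded when the call began, along the tool's axes at that moment; what a row does not reach only later rows make up. A row lasts 1/12 s, in which the tool goes at most 41.7 mm and 7.16 degrees, less where a joint would pass 70% of its speed; a pose out of reach is approached as far as the arm can. A call with a gripper value outside its range is refused whole. "grip" is the finger opening in m, from 0 to 0.0854, set as the call begins (left out, the last holds). The fingers move at their own pace and stop on an object; "grip_force" is the grip in N (left out, the last holds). Time passes only in rows, so rows that repeat a pose let the fingers close. It gives the time, the measured TCP pose, the force, the opening and the grip force at its end, in the units of the state.
- bot.observe(): the state, without advancing time (a new reading comes with each control period).
- bot.grab_frame(name): name is "scene" or "top" or "wrist"; returns a dict with "pixels" (400x640x3 uint8, red, green, blue), "K" (3x3 intrinsics, pixels), "pose" (4x4, takes a point from camera to world coordinates). Camera axes: x right, y down, z forward; pixel columns grow to the right and rows downward; lengths in m; the calibration is good to about 2 mm. A picture is of the moment at which its call begins. There is no depth.
- bot.job_done(): hands the job in; it is judged then, once.
Trained networks look in a picture, given as the dict that the camera call returned (one of the last four; its "shot" number tells which), for a name from the list of things; names that differ only in an ending like _2 or _b are one class to them, and where a whole thing is asked for, a point or a joint stands for the part that bears it (a point fixed in the world has none). Each returns a list of dicts, best first, with "conf" (0 to 1); they miss things now and then, are a little off and sometimes report something else, mostly with a low value. They report only what shows in the picture. A call takes as long as a camera call.
- bot.look_for(picture, label): "position" ([column, row] in pixels, amid what is visible of it).
- bot.regions_of(picture, label): "region" (400x640 bool, what is visible of it) and "position" ([column, row] in pixels, amid what is visible of it).
- bot.spot_point(picture, label): "position" ([column, row] in pixels: a listed point, or the origin of a listed thing).
The state is a dict: "clock": time; "qpos": joint angles; "qd": joint speeds; "joint_efforts": joint torques, N m; "position": TCP position; "tool_rot": TCP orientation; "force": force on the tool from outside, world axes, zero at the start; "moment": the same for the moment, N m; "grip_width": finger opening in m; "finger_force": force on a finger pad.
Only numpy, scipy, OpenCV 4.12 (cv2) and the standard library are available. Lean on these libraries where they do the work, as an engineer would, in place of code of your own. Each camera call takes 0.05 s, during which the arm holds its last target. There are 200 camera calls.

## Working session

There is one attempt and no reset: what is moved stays moved. The work goes in short steps, Python scripts to look and compute and a tool call to move; the robot and the scene stay as the last step left them, time stands still between calls to the robot, and variables do not carry over. Pictures are saved under pics/ and viewed, at most 10 in all, crops included, and the job is handed in when it is done.

Besides the shell and the picture viewer there is one more tool, called after "Emit:" by a JSON object that holds its "name" and its "arguments", one argument or row to a line. carry_out: Moves the arm, as the interface text tells. Its arguments: {"type":"object","properties":{"rows":{"type":"array","items":{"type":"array","items":{"type":"array","items":{"type":"number"}}}},"grip":{"type":"number"},"grip_force":{"type":"number"}},"required":["rows"]}

```bash
mkdir -p pics; cat > h.py <<'E'
import numpy as np,cv2
from workcell import bot
def ray(f,p,z):
    K,T=np.array(f["K"]),np.array(f["pose"])
    d=T[:3,:3]@np.linalg.inv(K)@np.array([p[0],p[1],1.]);o=T[:3,3]
    return (o+d*(z-o[2])/d[2]).round(4)
def proj(f,P):
    K,T=np.array(f["K"]),np.array(f["pose"]);c=K@(T[:3,:3].T@(np.array(P)-T[:3,3]));return (c[:2]/c[2]).round(1)
def save(f,n): cv2.imwrite("pics/"+n,cv2.cvtColor(f["pixels"],cv2.COLOR_RGB2BGR))
H=dict(timer_center=.028,timer_end_a=.028,timer_end_b=.028,stop_face=0,jar_mid=.0475,cupcake_mid=.036,cup_mid=.0425)
E
python3 - <<'E'
from h import *
s=bot.observe();print(s["position"],s["tool_rot"],s["clock"])
for n in("top","scene"):
    f=bot.grab_frame(n);save(f,n+"0.png");print(n,np.array(f["pose"])[:3,3])
    for l,z in H.items():
        for r in bot.spot_point(f,l)[:2]: print(l,r["conf"],np.round(r["position"],1),ray(f,r["position"],z))
E
```

```text
[0.18453828 0.59678961 0.23074704] [-3.14048583e+00  9.05515549e-05  2.84179829e+00] 0.0
top [0.36440738 0.01436508 0.91031223]
timer_center 0.63 [295.2 192.6] [0.5602 0.121  0.028 ]
timer_center 0.58 [321.4 203.4] [0.5345 0.0563 0.028 ]
timer_end_a 0.76 [296.7 191.7] [0.5625 0.1174 0.028 ]
timer_end_a 0.6 [345.9 216.2] [ 0.5042 -0.0034  0.028 ]
timer_end_b 0.76 [296.7 191.7] [0.5625 0.1174 0.028 ]
timer_end_b 0.6 [345.9 216.2] [ 0.5042 -0.0034  0.028 ]
stop_face 0.74 [352.1 157.1] [ 0.6616 -0.0178  0.    ]
jar_mid 0.62 [237.1 158.3] [0.6394 0.2645 0.0475]
cup_mid 0.95 [211.2 202.2] [0.53   0.3213 0.0425]
cup_mid 0.35 [347.1 219. ] [ 0.4953 -0.006   0.0425]
scene [1.06277871 0.18785111 0.98487219]
timer_center 0.84 [332.6 193.4] [0.5221 0.0565 0.028 ]
timer_end_a 0.77 [349.3 209.3] [0.5552 0.1111 0.028 ]
timer_end_a 0.56 [311.6 179.7] [ 0.4976 -0.0096  0.028 ]
timer_end_b 0.77 [349.3 209.3] [0.5552 0.1111 0.028 ]
timer_end_b 0.56 [311.6 179.7] [ 0.4976 -0.0096  0.028 ]
stop_face 0.94 [285.5 229.5] [ 0.6461 -0.0342 -0.    ]
jar_mid 0.65 [401.2 248.4] [0.6321 0.2598 0.0475]
cupcake_mid 0.67 [213.3 157.9] [ 0.514  -0.2893  0.036 ]
cup_mid 0.95 [433.  217.9] [0.525  0.3203 0.0425]
cup_mid 0.66 [400.2 248.1] [0.6297 0.2577 0.0425]
```

View pics/top0.png

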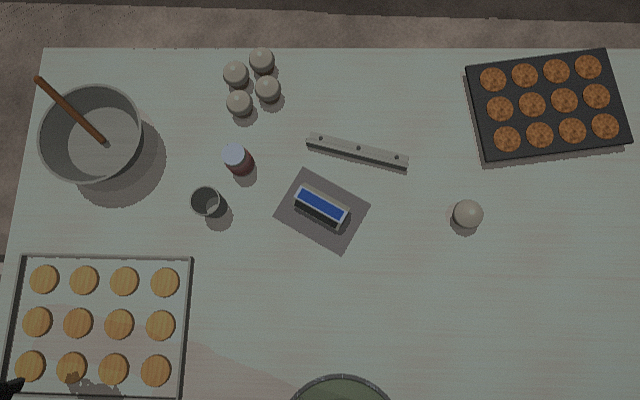

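View pics/scene0.png

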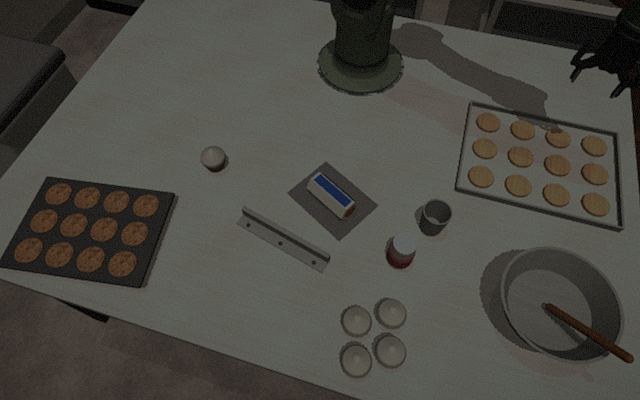

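The blue flat is up and the black flat faces the robot. The orange end seems to be on the left (scene pixel about 347,212). That puts red low on the rail side, so the timer needs two rolls towards the robot. I'll hover above it for a closer look.

Emit:
{"name": "carry_out", "arguments": {
  "rows": [
    [[-0.02,-0.02,0,0.7],[-0.045,-0.04,0,1.4],[-0.07,-0.065,0,2.1],[-0.1,-0.09,0,2.8],[-0.125,-0.115,0,3.5],[-0.15,-0.14,0,4.2],[-0.175,-0.16,0,5],[-0.2,-0.18,0,6],[-0.22,-0.2,0,7],[-0.24,-0.22,0,8],[-0.26,-0.24,0,8.3],[-0.28,-0.255,0,8.3]]
  ]
}}

```text
clock: 1.8
position: [0.3772, 0.269, 0.2315]
tool_rot: [3.141, 0.0, 2.696]
force: [0.6, -0.1, 0.4]
grip_width: 0.0854
finger_force: 0.0
```

```bash
python3 - <<'E'
from h import *
s=bot.observe();print(s["position"],s["tool_rot"],s["clock"])
f=bot.grab_frame("top")
for l in("stop_face","timer_center"):
    for r in bot.regions_of(f,l)[:1]:
        m=r["region"].astype(np.uint8);c,_=cv2.findContours(m,0,2);c=max(c,key=cv2.contourArea)
        a=cv2.approxPolyDP(c,3,True)[:,0];print(l,r["conf"],m.sum(),a.tolist(),cv2.minAreaRect(c))
        for p in a: print(ray(f,p,0),ray(f,p,.034),ray(f,p,.056))
E
```

```text
[0.37716305 0.26896339 0.23152159] [3.14146951e+00 8.92488448e-05 2.69590424e+00] 1.8
stop_face 0.86 1693 [[306, 139], [308, 146], [401, 170], [408, 165], [407, 155], [316, 132]] ((357.50830078125, 149.9950714111328), (105.26148986816406, 17.407058715820312), 14.22596263885498)
[0.7089 0.1018 0.    ] [0.6961 0.0986 0.034 ] [0.6878 0.0965 0.056 ]
[0.69  0.096 0.   ] [0.6778 0.093  0.034 ] [0.67  0.091 0.056]
[ 0.6292 -0.1413  0.    ] [ 0.6193 -0.1355  0.034 ] [ 0.6129 -0.1317  0.056 ]
[ 0.6425 -0.159   0.    ] [ 0.6322 -0.1526  0.034 ] [ 0.6254 -0.1484  0.056 ]
[ 0.6689 -0.157   0.    ] [ 0.6576 -0.1506  0.034 ] [ 0.6502 -0.1465  0.056 ]
[0.7284 0.0765 0.    ] [0.7148 0.0741 0.034 ] [0.706  0.0726 0.056 ]
timer_center 0.92 1449 [[302, 183], [292, 203], [338, 229], [349, 207]] ((320.1282958984375, 205.156005859375), (56.696441650390625, 26.82568359375), 29.538782119750977)
[0.5916 0.1081 0.    ] [0.5831 0.1046 0.034 ] [0.5776 0.1023 0.056 ]
[0.5396 0.1314 0.    ] [0.533 0.127 0.034] [0.5288 0.1242 0.056 ]
[0.4764 0.015  0.    ] [0.4722 0.015  0.034 ] [0.4695 0.015  0.056 ]
[ 0.5319 -0.0114  0.    ] [ 0.5257 -0.0104  0.034 ] [ 0.5216 -0.0098  0.056 ]
```

Emit:
{"name": "carry_out", "arguments": {
  "rows": [
    [[-0.02,-0.012,0,0],[-0.045,-0.028,0,0],[-0.075,-0.047,0,0],[-0.105,-0.066,0,0],[-0.135,-0.084,0,0],[-0.165,-0.103,0,0],[-0.19,-0.119,0,0],[-0.205,-0.129,0,0],[-0.21,-0.131,0,0],[-0.21,-0.131,0,0]]
  ]
}}

```text
clock: 2.78
position: [0.5104, 0.0622, 0.2311]
tool_rot: [-3.142, -0.0, 2.696]
force: [0.4, -0.3, -0.3]
grip_width: 0.0858
finger_force: 0.0
```

```bash
python3 - <<'E'
from h import *
s=bot.observe();print(s["position"],s["tool_rot"],s["clock"])
f=bot.grab_frame("wrist");save(f,"w0.png");print(np.array(f["pose"]).round(3))
for l in ("timer_center","timer_end_a","stop_face"):
    for r in bot.spot_point(f,l)[:2]: print(l,r["conf"],np.round(r["position"],1),ray(f,r["position"],H[l]))
r=bot.regions_of(f,"timer_center")[0]["region"].astype(np.uint8)
c,_=cv2.findContours(r,0,2);c=max(c,key=cv2.contourArea)
for p in cv2.approxPolyDP(c,5,True)[:,0]: print(p,ray(f,p,.028),ray(f,p,.056))
E
```

```text
[0.51044547 0.06215011 0.23114359] [-3.14150645e+00 -9.25950520e-06  2.69596747e+00] 2.7833
[[ 0.432  0.852  0.296  0.434]
 [ 0.902 -0.408 -0.141  0.099]
 [ 0.     0.328 -0.945  0.373]
 [ 0.     0.     0.     1.   ]]
timer_center 0.65 [376.4 195.1] [0.5583 0.1128 0.028 ]
timer_center 0.59 [321.  193.9] [0.53   0.0571 0.028 ]
timer_end_a 0.71 [259.7 191.1] [ 0.4974 -0.0035  0.028 ]
timer_end_a 0.62 [377.9 194.9] [0.5588 0.1144 0.028 ]
stop_face 0.66 [304.6 298. ] [ 0.6626 -0.0302  0.    ]
[262 166] [0.4734 0.0126 0.028 ] [0.4702 0.0196 0.056 ]
[262 215] [ 0.5236 -0.015   0.028 ] [ 0.5163 -0.0058  0.056 ]
[360 222] [0.5803 0.0834 0.028 ] [0.5684 0.0846 0.056 ]
[380 217] [0.5846 0.1066 0.028 ] [0.5724 0.106  0.056 ]
[377 168] [0.5297 0.1251 0.028 ] [0.522 0.123 0.056]
```

View pics/w0.png

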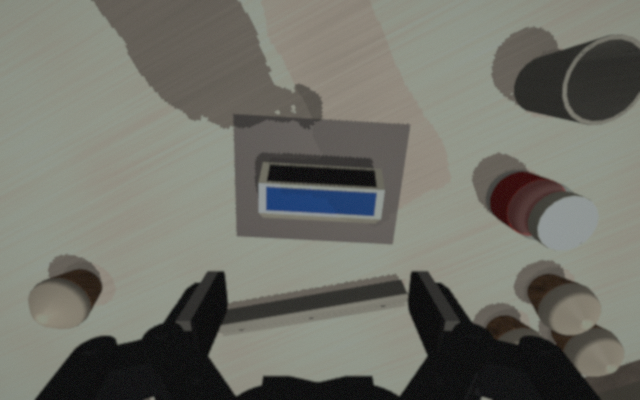

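The wrist view shows the timer with its blue top at (320,203) and black at (320,175) on the robot side. By the colour order the orange end is on the left, so two rolls towards the robot it is. I'll go down to the leading top edge.

Emit:
{"name": "carry_out", "arguments": {
  "rows": [
    [[0.003,0.0025,0.02,1],[0.003,0.0025,0.05,2],[0.003,0.0025,0.08,2],[0.003,0.0025,0.11,2],[0.003,0.0025,0.135,2],[0.003,0.0025,0.15,2],[0.003,0.0025,0.16,2],[0.003,0.0025,0.162,2],[0.003,0.0025,0.162,2]]
  ],
  "grip": 0.06
}}

```text
clock: 3.78
position: [0.5083, 0.0661, 0.0694]
tool_rot: [-3.141, -0.0, 2.663]
force: [0.7, -0.2, -0.1]
grip_width: 0.0601
finger_force: 0.0
```

Emit:
{"name": "carry_out", "arguments": {
  "rows": [
    [[0,0,0.003,0],[0,0,0.006,0],[0,0,0.008,0],[0,0,0.008,0]]
  ]
}}

```text
clock: 4.12
position: [0.5084, 0.0658, 0.0614]
tool_rot: [3.141, 0.0, 2.662]
force: [0.8, -1.0, 0.5]
grip_width: 0.0601
finger_force: 0.0
```

Emit:
{"name": "carry_out", "arguments": {
  "rows": [
    [[0,0,0.002,0],[0,0,0.003,0],[0,0,0.003,0]]
  ]
}}

```text
clock: 4.37
position: [0.5083, 0.0657, 0.0582]
tool_rot: [-3.142, -0.0, 2.662]
force: [0.2, 0.1, 0.6]
grip_width: 0.0601
finger_force: 0.0
```

Emit:
{"name": "carry_out", "arguments": {
  "rows": [
    [[0,0,0.002,0],[0,0,0.003,0],[0,0,0.003,0]]
  ]
}}

```text
clock: 4.62
position: [0.5083, 0.0657, 0.0551]
tool_rot: [-3.141, -0.0, 2.662]
force: [-0.9, 0.7, 0.7]
grip_width: 0.0602
finger_force: 0.0
```

Emit:
{"name": "carry_out", "arguments": {
  "rows": [
    [[0,0,0.002,0],[0,0,0.004,0],[0,0,0.004,0]]
  ]
}}

```text
clock: 4.87
position: [0.5084, 0.0657, 0.051]
tool_rot: [-3.142, -0.0, 2.662]
force: [0.3, 0.7, 1.3]
grip_width: 0.06
finger_force: 0.1
```

Emit:
{"name": "carry_out", "arguments": {
  "rows": [
    [[0,0,0.001,0],[0,0,0.002,0],[0,0,0.002,0]]
  ]
}}

```text
clock: 5.12
position: [0.5086, 0.0658, 0.0504]
tool_rot: [3.141, 0.0, 2.662]
force: [-8.1, -0.3, 32.3]
grip_width: 0.0603
finger_force: 15.6
```

Emit:
{"name": "carry_out", "arguments": {
  "rows": [
    [[0.003,0,-0.0003,0],[0.006,0,-0.0003,0],[0.0095,0,-0.0002,0],[0.013,0,0.0003,0],[0.016,0,0.0008,0],[0.019,0,0.0015,0]]
  ]
}}

```text
clock: 5.62
position: [0.4915, 0.0747, 0.048]
tool_rot: [3.141, 0.0, 2.662]
force: [0.2, 1.5, 2.9]
grip_width: 0.0599
finger_force: 1.3
```

```bash
python3 - <<'E'
from h import *
f=bot.grab_frame("wrist");g=bot.grab_frame("scene")
a=f["pixels"];b=cv2.resize(g["pixels"][130:270,240:440],None,fx=2.8,fy=2.8)
h=np.zeros((400,200*3,3),np.uint8);h[:392,:560]=b
out=np.hstack([cv2.resize(a[60:360,150:490],(0,0),fx=.7,fy=.7),np.zeros((210,2,3),np.uint8)])
o=np.zeros((400,800,3),np.uint8);o[:392,:560]=b;o[:210,560:800]=out[:,:240];save(dict(pixels=o),"r1.png")
E
```

```text
(no output)
```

View pics/r1.png

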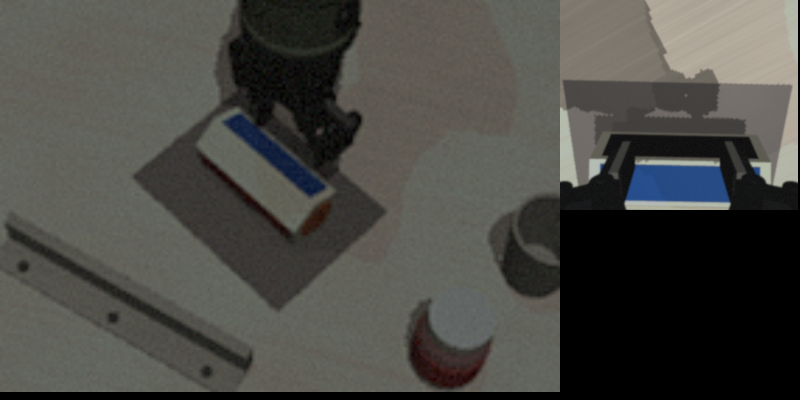

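The timer is tilting: the white flat and the lower red flat show on the rail side at (265,190). I'll continue the arc.

Emit:
{"name": "carry_out", "arguments": {
  "rows": [
    [[0.003,0,0.001,0],[0.006,0,0.0022,0],[0.009,0,0.004,0],[0.012,0,0.0055,0],[0.015,0,0.0075,0],[0.018,0,0.0095,0],[0.021,0,0.012,0],[0.024,0,0.014,0]]
  ]
}}

```text
clock: 6.38
position: [0.4698, 0.0855, 0.0334]
tool_rot: [-3.141, -0.0, 2.662]
force: [-0.1, 1.2, -0.5]
grip_width: 0.0597
finger_force: 0.3
```

```bash
cat > v.py <<'E'
import sys
from h import *
f=bot.grab_frame("wrist");g=bot.grab_frame("scene")
o=np.zeros((400,800,3),np.uint8);o[:392,:560]=cv2.resize(g["pixels"][130:270,240:440],None,fx=2.8,fy=2.8)
o[:210,562:]=cv2.resize(f["pixels"][60:360,150:490],(238,210));save(dict(pixels=o),sys.argv[1])
for n,q in(("s",g),("w",f)):
    for l in("timer_center","timer_end_a"):
        for r in bot.spot_point(q,l)[:2]:print(n,l,r["conf"],np.round(r["position"]),ray(q,r["position"],.028))
E
python3 v.py r2.png
```

```text
s timer_center 0.63 [340. 190.] [0.5051 0.0723 0.028 ]
s timer_end_a 0.81 [318. 174.] [0.4736 0.0022 0.028 ]
s timer_end_a 0.57 [358. 204.] [0.5322 0.1289 0.028 ]
w timer_center 0.82 [322. 328.] [0.5047 0.07   0.028 ]
w timer_end_a 0.87 [438. 328.] [0.535  0.1275 0.028 ]
w timer_end_a 0.87 [206. 327.] [0.4744 0.0123 0.028 ]
```

View pics/r2.png

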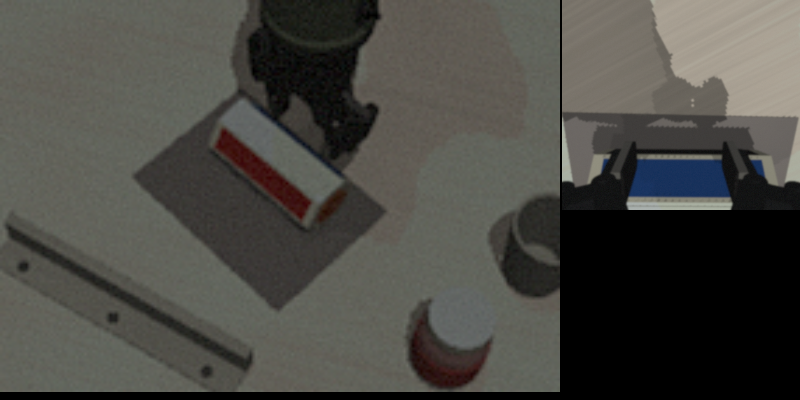

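White is now up and red faces the rail side at (262,178), so the first roll worked. I'll repeat it for the second roll.

Emit:
{"name": "carry_out", "arguments": {
  "rows": [
    [[0.005,0,0,0],[0.007,0,-0.01,0],[0.007,0.001,-0.028,0],[0.004,0.002,-0.032,0],[-0.008,0.002,-0.032,0],[-0.0145,0.002,-0.032,0],[-0.0145,0.002,-0.028,0],[-0.0145,0.002,-0.022,0],[-0.0145,0.002,-0.018,0],[-0.0145,0.002,-0.017,0],[-0.0145,0.002,-0.017,0]]
  ]
}}

```text
clock: 7.6
position: [0.4835, 0.0805, 0.0507]
tool_rot: [-3.141, -0.001, 2.662]
force: [-6.4, -2.7, 24.3]
grip_width: 0.0601
finger_force: 11.8
```

Emit:
{"name": "carry_out", "arguments": {
  "rows": [
    [[0,0,0.001,0],[0,0,0.0015,0],[0,0,0.0015,0]]
  ]
}}

```text
clock: 7.85
position: [0.4836, 0.0805, 0.0503]
tool_rot: [3.141, -0.0, 2.661]
force: [-13.8, -3.3, 58.6]
grip_width: 0.0603
finger_force: 28.8
```

Emit:
{"name": "carry_out", "arguments": {
  "rows": [
    [[0.002,0,-0.0012,0],[0.006,0,-0.0013,0],[0.0095,0,-0.0012,0],[0.013,0,-0.0007,0],[0.016,0,-0.0002,0],[0.019,0,0.0005,0]]
  ]
}}

```text
clock: 8.35
position: [0.4664, 0.0895, 0.0485]
tool_rot: [-3.141, -0.001, 2.662]
force: [-3.7, -0.7, 15.0]
grip_width: 0.0601
finger_force: 7.5
```

Emit:
{"name": "carry_out", "arguments": {
  "rows": [
    [[0.003,0,0.001,0],[0.006,0,0.0022,0],[0.009,0,0.004,0],[0.012,0,0.0055,0],[0.015,0,0.0075,0],[0.018,0,0.0095,0],[0.021,0,0.012,0],[0.024,0,0.014,0],[0.03,0,0.014,0]]
  ]
}}

```text
clock: 9.1
position: [0.4398, 0.1032, 0.0339]
tool_rot: [-3.141, -0.001, 2.662]
force: [-0.9, 0.2, 0.3]
grip_width: 0.0602
finger_force: 0.0
```

```bash
python3 v.py r3.png
```

```text
s timer_center 0.59 [350. 180.] [0.4673 0.0886 0.028 ]
s timer_end_a 0.88 [368. 195.] [0.4998 0.1465 0.028 ]
s timer_end_a 0.79 [325. 166.] [0.4436 0.0128 0.028 ]
w timer_center 0.9 [320. 326.] [0.4737 0.0868 0.028 ]
w timer_end_a 0.97 [203. 325.] [0.4424 0.0291 0.028 ]
w timer_end_a 0.93 [433. 324.] [0.5017 0.1435 0.028 ]
```

View pics/r3.png

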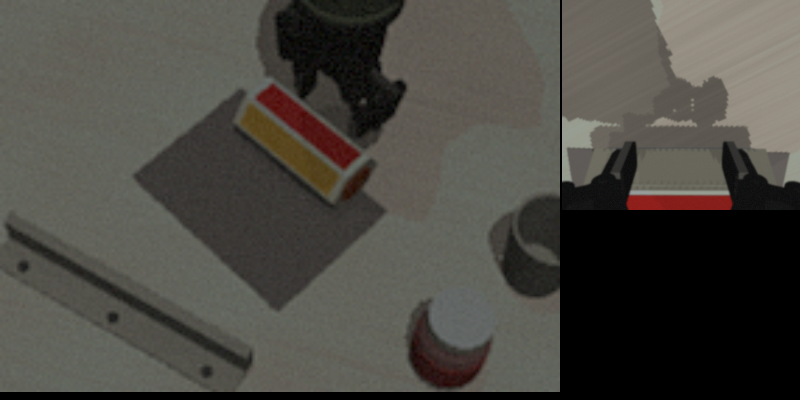

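Red is up, at (312,125) in the crop, and yellow faces the rail. Next I'll drop the fingers behind the timer and push it forward.

Emit:
{"name": "carry_out", "arguments": {
  "rows": [
    [[0.01,0,0,0],[0.022,0,0,0],[0.025,0,0.006,0],[0.025,0,0.014,0],[0.025,0,0.02,0],[0.025,0,0.022,0],[0.02,0,0.022,0],[0.014,0,0.022,0],[0.008,0,0.022,0],[0.004,0,0.022,0],[0.0,0,0.022,0],[-0.004,0,0.022,0]]
  ]
}}

```text
clock: 10.4
position: [0.4444, 0.1011, 0.0129]
tool_rot: [3.142, -0.0, 2.662]
force: [-1.9, 0.9, 0.1]
grip_width: 0.06
finger_force: 0.9
```

Emit:
{"name": "carry_out", "arguments": {
  "rows": [
    [[-0.005,0,0,0],[-0.01,0,0,0],[-0.016,0,0,0],[-0.023,0,0,0],[-0.03,0,0,0],[-0.037,0,0,0],[-0.044,0,0,0],[-0.05,0,0,0],[-0.055,0,0,0],[-0.058,0,0,0],[-0.06,0,0,0],[-0.06,0,0,0]]
  ]
}}

```text
clock: 11.4
position: [0.4976, 0.0735, 0.0128]
tool_rot: [3.142, 0.0, 2.662]
force: [-0.0, -0.2, 1.2]
grip_width: 0.0597
finger_force: 0.0
```

```bash
cat > m.py <<'E'
from h import *
t=bot.grab_frame("top");g=bot.grab_frame("scene")
for n,q in(("t",t),("s",g)):
    for l in("timer_center","timer_end_a","stop_face"):
        for r in bot.spot_point(q,l)[:2]:print(n,l,r["conf"],np.round(r["position"]),ray(q,r["position"],H[l]))
p=g["pixels"][130:270,240:440].astype(int)
ys,xs=np.where((p[...,0]>2*p[...,1])&(p[...,0]>2*p[...,2])&(p[...,0]>80))
print("red px",len(xs),cv2.minAreaRect(np.c_[xs+240,ys+130].astype(np.int32)) if len(xs) else 0)
E
python3 m.py
```

```text
t timer_end_a 0.76 [348. 217.] [ 0.5023 -0.0085  0.028 ]
t stop_face 0.64 [352. 158.] [ 0.6597 -0.017   0.    ]
s timer_center 0.92 [332. 198.] [0.536  0.0591 0.028 ]
s timer_end_a 0.9 [309. 182.] [ 0.5061 -0.0134  0.028 ]
s timer_end_a 0.74 [352. 213.] [0.5629 0.1211 0.028 ]
s stop_face 0.56 [287. 236.] [ 0.6632 -0.023  -0.    ]
red px 271 ((330.1557312011719, 191.71310424804688), (41.61198425292969, 8.322397232055664), 39.80556869506836)
```

Emit:
{"name": "carry_out", "arguments": {
  "rows": [
    [[-0.005,0,0,-1],[-0.01,0,0,-2],[-0.016,0,0,-3.5],[-0.022,0,0,-5],[-0.028,0,0,-6.5],[-0.034,0,0,-8],[-0.04,0,0,-9.5],[-0.046,0,0,-11],[-0.051,0,0,-12],[-0.054,0,0,-13],[-0.055,0,0,-13],[-0.055,0,0,-13]]
  ]
}}

```text
clock: 12.8
position: [0.5464, 0.0483, 0.0128]
tool_rot: [3.141, 0.0, 2.889]
force: [-0.3, 1.0, -1.5]
grip_width: 0.0599
finger_force: 0.0
```

```bash
python3 m.py
```

```text
t stop_face 0.83 [352. 159.] [ 0.6568 -0.017   0.    ]
s timer_center 0.67 [322. 215.] [0.5923 0.0495 0.028 ]
s timer_end_a 0.86 [296. 202.] [ 0.5766 -0.0277  0.028 ]
s timer_end_a 0.73 [343. 224.] [0.5992 0.1071 0.028 ]
s stop_face 0.86 [287. 232.] [ 0.6529 -0.028   0.    ]
red px 311 ((318.0968933105469, 207.318359375), (43.29411697387695, 8.352940559387207), 28.07248878479004)
```

Emit:
{"name": "carry_out", "arguments": {
  "rows": [
    [[-0.005,0,0,0],[-0.01,0,0,0],[-0.015,0,0,0],[-0.02,0,0,0],[-0.025,0,0,0],[-0.029,0,0,0],[-0.032,0,0,0],[-0.034,0,0,0],[-0.036,0,0,0],[-0.036,0,0,0]]
  ]
}}

```text
clock: 14.03
position: [0.5813, 0.0393, 0.0128]
tool_rot: [3.142, 0.0, 2.889]
force: [-1.2, -0.0, -0.7]
grip_width: 0.0601
finger_force: 0.1
```

Emit:
{"name": "carry_out", "arguments": {
  "rows": [
    [[-0.0005,0,0,0],[-0.001,0,0,0],[-0.0015,0,0,0],[-0.002,0,0,0],[-0.0025,0,0,0],[-0.003,0,0,0],[-0.0035,0,0,0],[-0.004,0,0,0],[-0.004,0,0,0]]
  ]
}}

```text
clock: 14.78
position: [0.585, 0.0383, 0.0128]
tool_rot: [3.142, 0.0, 2.889]
force: [-1.2, -0.3, 0.1]
grip_width: 0.0601
finger_force: 0.7
```

```bash
sed -i 's/^p=g/save(dict(pixels=np.hstack([cv2.resize(q["pixels"][a:a+110,b:b+130],None,fx=3,fy=3) for q,a,b in((t,110,290),(g,180,230))])),"m.png")\np=g/' m.py; python3 m.py
```

```text
s timer_center 0.57 [312. 224.] [0.6227 0.03   0.028 ]
s timer_end_a 0.95 [288. 213.] [ 0.6105 -0.0369  0.028 ]
s timer_end_a 0.77 [334. 236.] [0.6393 0.0946 0.028 ]
s stop_face 0.57 [290. 231.] [ 0.6458 -0.0222  0.    ]
red px 345 ((309.62921142578125, 219.26443481445312), (44.12345886230469, 8.739840507507324), 28.739797592163086)
```

View pics/m.png

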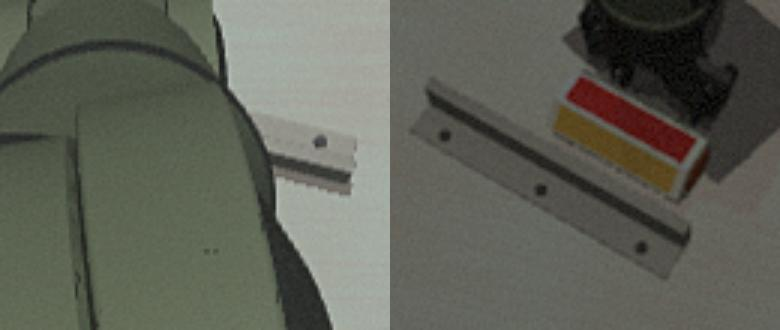

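Red is still up, and the timer is nearly parallel to the rail with a small gap left. Its left end is near the rail's left end, so I'll check that margin.

```bash
python3 - <<'E'
from h import *
g=bot.grab_frame("scene");y=np.array([.247,.969,0]);n=np.array([.969,-.247,0])
for nm,p,z in(("rail L top back",(690,233),.034),("rail L top front",(690,222),.034),("rail R top",(428,78),.034),("rail Rtop2",(428,90),.034),("timer L orange edge top",(708,152),.028),("timer L front bottom",(676,199),0),("timer L mid front",(682,190),.028),("timer R mid front",(553,130),.028),("tim R red top back",(583,70),.056),("L redtop back",(706,138),.056)):
    P=ray(g,((p[0]-390)/3+230,p[1]/3+180),z);print(nm,P,"y",(P@y).round(4),"n",(P@n).round(4))
E
```

```text
rail L top back [0.6999 0.1012 0.034 ] y 0.2709 n 0.6532
rail L top front [0.6908 0.0986 0.034 ] y 0.2662 n 0.645
rail R top [ 0.6297 -0.1548  0.034 ] y 0.0055 n 0.6484
rail Rtop2 [ 0.6406 -0.1503  0.034 ] y 0.0126 n 0.6579
timer L orange edge top [0.6239 0.0948 0.028 ] y 0.246 n 0.5811
timer L front bottom [0.661  0.0782 0.    ] y 0.239 n 0.6212
timer L mid front [0.6633 0.0838 0.028 ] y 0.245 n 0.622
timer R mid front [ 0.6426 -0.0364  0.028 ] y 0.1235 n 0.6317
tim R red top back [ 0.5943 -0.0244  0.056 ] y 0.1231 n 0.5819
L redtop back [0.625  0.0925 0.056 ] y 0.244 n 0.5828
```

Emit:
{"name": "carry_out", "arguments": {
  "rows": [
    [[-0.0005,0,0,0],[-0.001,0,0,0],[-0.0015,0,0,0],[-0.002,0,0,0],[-0.0025,0,0,0],[-0.003,0,0,0],[-0.0035,0,0,0],[-0.004,0,0,0],[-0.0045,0,0,0],[-0.005,0,0,0],[-0.005,0,0,0]]
  ]
}}

```text
clock: 16.15
position: [0.5898, 0.0371, 0.0128]
tool_rot: [3.142, 0.0, 2.889]
force: [-1.2, 0.8, -0.5]
grip_width: 0.0599
finger_force: 0.7
```

Emit:
{"name": "carry_out", "arguments": {
  "rows": [
    [[-0.0003,0,0,0],[-0.0006,0,0,0],[-0.0009,0,0,0],[-0.0012,0,0,0],[-0.0015,0,0,0],[-0.0015,0,0,0]]
  ]
}}

```text
clock: 16.65
position: [0.5912, 0.0367, 0.0128]
tool_rot: [3.142, 0.0, 2.889]
force: [-1.7, -0.2, 0.0]
grip_width: 0.0599
finger_force: 0.8
```

Emit:
{"name": "carry_out", "arguments": {
  "rows": [
    [[-0.0003,0,0,0],[-0.0006,0,0,0],[-0.0009,0,0,0],[-0.0012,0,0,0],[-0.0015,0,0,0],[-0.0015,0,0,0]]
  ]
}}

```text
clock: 17.15
position: [0.5927, 0.0364, 0.0128]
tool_rot: [-3.142, 0.0, 2.889]
force: [-2.2, 0.3, -0.0]
grip_width: 0.0602
finger_force: 0.8
```

Emit:
{"name": "carry_out", "arguments": {
  "rows": [
    [[-0.0003,0,0,0],[-0.0006,0,0,0],[-0.0009,0,0,0],[-0.001,0,0,0],[-0.001,0,0,0]]
  ]
}}

```text
clock: 17.57
position: [0.5936, 0.0361, 0.0128]
tool_rot: [-3.142, 0.0, 2.889]
force: [-2.8, 0.1, 0.3]
grip_width: 0.0599
finger_force: 0.8
```

Emit:
{"name": "carry_out", "arguments": {
  "rows": [
    [[-0.0003,0,0,0],[-0.0006,0,0,0],[-0.0009,0,0,0],[-0.001,0,0,0],[-0.001,0,0,0]]
  ]
}}

```text
clock: 17.98
position: [0.5946, 0.0358, 0.0128]
tool_rot: [-3.142, 0.0, 2.889]
force: [-1.6, 0.4, -0.7]
grip_width: 0.06
finger_force: 0.8
```

Emit:
{"name": "carry_out", "arguments": {
  "rows": [
    [[-0.0003,0,0,0],[-0.0006,0,0,0],[-0.0009,0,0,0],[-0.001,0,0,0],[-0.001,0,0,0]]
  ]
}}

```text
clock: 18.4
position: [0.5956, 0.0356, 0.0128]
tool_rot: [-3.142, 0.0, 2.889]
force: [-2.2, -0.1, 0.5]
grip_width: 0.0601
finger_force: 0.8
```

Emit:
{"name": "carry_out", "arguments": {
  "rows": [
    [[-0.0003,0,0,0],[-0.0006,0,0,0],[-0.0009,0,0,0],[-0.001,0,0,0],[-0.001,0,0,0]]
  ]
}}

```text
clock: 18.82
position: [0.5965, 0.0353, 0.0128]
tool_rot: [-3.142, 0.0, 2.889]
force: [-2.2, 0.1, 0.9]
grip_width: 0.0601
finger_force: 0.8
```

Emit:
{"name": "carry_out", "arguments": {
  "rows": [
    [[-0.0003,0,0,0],[-0.0006,0,0,0],[-0.0009,0,0,0],[-0.001,0,0,0],[-0.001,0,0,0]]
  ]
}}

```text
clock: 19.23
position: [0.5971, 0.0351, 0.0127]
tool_rot: [-3.141, -0.001, 2.889]
force: [-5.0, 0.7, 1.9]
grip_width: 0.0602
finger_force: 2.5
```

```bash
python3 m.py
```

```text
s timer_center 0.67 [308. 226.] [0.6329 0.0247 0.028 ]
s timer_end_a 0.68 [331. 239.] [0.6486 0.09   0.028 ]
s timer_end_a 0.58 [286. 213.] [ 0.6147 -0.0425  0.028 ]
s stop_face 0.83 [287. 230.] [ 0.6465 -0.0294  0.    ]
red px 363 ((306.9292297363281, 223.12738037109375), (44.484886169433594, 8.838701248168945), 29.05460548400879)
```

View pics/m.png

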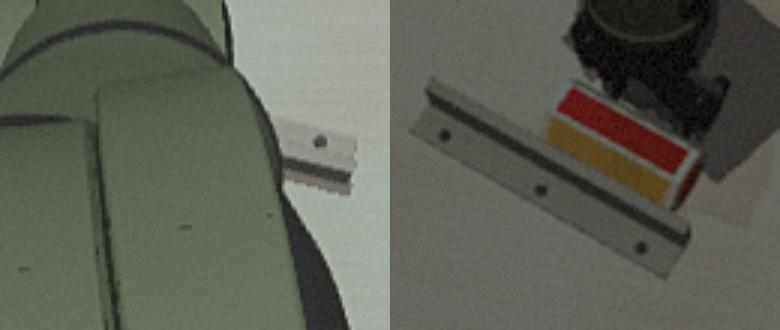

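Contact with the rail has begun, with the force at 5 N. I'll press a little further so the timer squares up.

Emit:
{"name": "carry_out", "arguments": {
  "rows": [
    [[-0.0002,0,0,0],[-0.0004,0,0,0],[-0.0005,0,0,0],[-0.0005,0,0,0]]
  ]
}}

```text
clock: 19.97
position: [0.5973, 0.0351, 0.0127]
tool_rot: [-3.141, -0.001, 2.889]
force: [-7.0, 1.4, 4.2]
grip_width: 0.06
finger_force: 3.7
```

Emit:
{"name": "carry_out", "arguments": {
  "rows": [
    [[-0.0002,0,0,0],[-0.0004,0,0,0],[-0.0005,0,0,0],[-0.0005,0,0,0],[-0.0005,0,0,0]]
  ]
}}

```text
clock: 20.38
position: [0.5973, 0.035, 0.0126]
tool_rot: [-3.141, -0.002, 2.889]
force: [-10.4, 2.0, 5.9]
grip_width: 0.0599
finger_force: 5.0
```

```bash
python3 - <<'E'
from h import *
g=bot.grab_frame("scene")
# rail top-front edge vs red panel direction, both ends
p=g["pixels"].astype(int);r=((p[...,0]>2*p[...,1])&(p[...,0]>2*p[...,2])&(p[...,0]>80)).astype(np.uint8);r[:180]=0;r[270:]=0;r[:,360:]=0
c=max(cv2.findContours(r,0,2)[0],key=cv2.contourArea)
b=cv2.boxPoints(cv2.minAreaRect(c))
def ang(a,b):return np.degrees(np.arctan2(*(b-a)[[1,0]]))
P=[ray(g,q,.056) for q in b];n=np.array([.969,-.247,0])
for i in range(4): print(P[i],(P[i]@n).round(4),ang(P[i],P[(i+1)%4]).round(1))
m=bot.regions_of(g,"stop_face")[0]["region"].astype(np.uint8)
c=max(cv2.findContours(m,0,2)[0],key=cv2.contourArea);b=cv2.boxPoints(cv2.minAreaRect(c));P=[ray(g,q,.02) for q in b]
for i in range(4): print("rail",P[i],ang(P[i],P[(i+1)%4]).round(1))
E
```

```text
[ 0.6357 -0.0341  0.056 ] 0.6244 172.6
[ 0.6117 -0.031   0.056 ] 0.6004 75.4
[0.6405 0.0796 0.056 ] 0.601 -10.1
[0.6635 0.0755 0.056 ] 0.6243 -104.2Traceback (most recent call last):
  File "<stdin>", line 10, in <module>
IndexError: list index out of range
```

Emit:
{"name": "carry_out", "arguments": {
  "rows": [
    [[0.0005,0,0,0],[0.001,0,0,0],[0.003,0,0,0],[0.008,0,0,0],[0.015,0,0,0],[0.025,0,0,0],[0.04,0,-0.01,0],[0.06,0,-0.03,0],[0.08,0,-0.06,0],[0.1,0,-0.09,0],[0.115,0,-0.12,0],[0.12,0,-0.14,0]]
  ]
}}

```text
clock: 21.48
position: [0.4803, 0.0655, 0.1551]
tool_rot: [3.141, 0.001, 2.89]
force: [2.0, 0.1, 0.5]
grip_width: 0.06
finger_force: 0.0
```

Emit:
{"name": "carry_out", "arguments": {
  "rows": [
    [[0.02,0.01,-0.01,0],[0.05,0.03,-0.02,0],[0.08,0.06,-0.02,0],[0.08,0.09,-0.02,0],[0.08,0.13,-0.02,0],[0.08,0.17,-0.02,0],[0.08,0.2,-0.02,0],[0.08,0.23,-0.02,0],[0.08,0.24,-0.02,0],[0.08,0.24,-0.02,0]]
  ]
}}

```text
clock: 22.32
position: [0.4642, 0.3197, 0.1724]
tool_rot: [3.141, -0.0, 2.892]
force: [-1.1, 0.2, 0.5]
grip_width: 0.0599
finger_force: 0.0
```

```bash
python3 m.py; python3 - <<'E'
from h import *
f=bot.grab_frame("top")
for l in("stop_face","timer_center"):
    for r in bot.regions_of(f,l)[:1]:
        m=r["region"].astype(np.uint8);c=max(cv2.findContours(m,0,2)[0],key=cv2.contourArea)
        print(l,r["conf"],cv2.minAreaRect(c))
E
```

```text
t timer_center 0.59 [336. 162.] [0.6398 0.0238 0.028 ]
t timer_center 0.56 [360. 168.] [ 0.6237 -0.0372  0.028 ]
t timer_end_a 0.97 [312. 158.] [0.6501 0.0826 0.028 ]
t timer_end_a 0.73 [360. 170.] [ 0.6183 -0.036   0.028 ]
t stop_face 0.55 [356. 161.] [ 0.6519 -0.0285  0.    ]
s timer_center 0.91 [310. 230.] [0.6407 0.0325 0.028 ]
s timer_end_a 0.83 [332. 241.] [0.6538 0.0933 0.028 ]
s timer_end_a 0.59 [284. 216.] [ 0.6244 -0.0438  0.028 ]
s stop_face 0.82 [288. 234.] [ 0.6555 -0.0238  0.    ]
s stop_face 0.64 [330. 239.] [0.6389 0.0841 0.    ]
red px 391 ((306.95281982421875, 223.0849151611328), (44.484886169433594, 8.935829162597656), 29.05460548400879)
stop_face 0.96 ((357.2962341308594, 150.42864990234375), (104.0417251586914, 16.38424301147461), 14.534454345703125)
timer_center 0.88 ((334.2647399902344, 162.44117736816406), (53.600372314453125, 23.525955200195312), 14.03624439239502)
```

View pics/m.png

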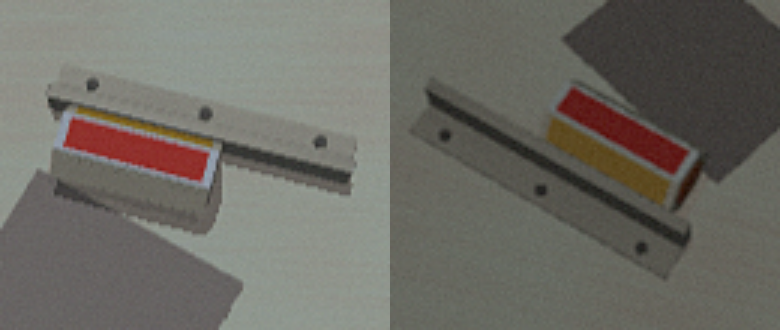

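The timer has red up and lies parallel to the rail (14.0° against 14.5°) and touching it. Its left end, near (60,130) in the top crop, is inside the rail end near (48,95).

```bash
python3 -c "
from workcell import bot
print(bot.job_done())"
```

```text
the job is handed in; nothing more can be done
None
```

I rolled the timer twice towards the robot until red was up, slid it flush against the front of the rail inside both ends, let go and handed the job in at about 22 s; the result of the judging was not shown.

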